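Load two test cartridges into the gravity feed chute

ROBOT

A 7-joint arm with a two-finger parallel gripper is mounted at the origin on a cart in front of the work surface, level with it; the furniture and walls round the work are solid. World frame = base frame: x ahead of the robot, y to its left, z up, the work surface at z = 0. Lengths are in m, angles in rad, forces in N, time in s.
With the tool pointing down it reaches from about 0.425 to 0.925 m from the base axis. Payload 6.8 kg.
Tool frame: the origin (TCP) lies at the very end of the fingers, on their centre line; the grasp point (between the pads) lies 19 mm behind it; z points along the fingers, y is the line along which they close (so a half turn about z gives the same grasp; the last joint's range is limited). The gripper opens to 85 mm and grips with 20 to 120 N. Pads are 22 mm wide; open, the fingers measure 114 mm over their backs; the gripper's body (76 mm by 85 mm) begins 54 mm behind the grasp point. The pads swing forward as they close: fully open they stand 13 mm farther back than shut.
Start: joints at [1.207, 0.477, 0.022, 1.555, -0.011, 1.109, -0.083], TCP at [0.171, -0.653, 0.231] pointing down, gripper open.
Joint ranges: [-2.96, 2.96], [-0.34, 2.1], [-1.41, 1.46], [0.24, 2.44], [-1.37, 4.51], [0.17, 1.92], [-2.96, 2.96]. Speed limits (rad/s): [2.39, 2.39, 3.14, 3.14, 3.14, 3.14, 3.14].

INTERFACE

Orientations are given as a rotation vector (axis times angle).
In Python, from station import get_obs, capture, get_calibration, job_done gives the robot as it stands.
- The arm moves only by the shell command python3 -m inch 'ROWS' [FORCE]. ROWS is JSON, a list of rows, each an object with "rotation": the turn, a rotation vector about the tool's x, y, z in rad, a list of three; "slide": the shift along the tool's x, y, z in cm, a list of three; "fingers": the finger opening in cm, from 0 to 8.54. A call has 1 to 10 rows; each row shifts and turns the commanded pose from where the row before left it, along the tool's axes as they then stand; what a row does not reach is not made up. A row lasts 1/8 s, in which the tool goes at most 62.5 mm and 10.7 degrees, less where a joint would pass 70% of its speed; a pose out of reach is approached as far as the arm can. A call is refused whole if a number of a shift passes 6.25 or a number of a turn 0.188, either way. A call with a gripper value outside its range is refused whole. The fingers move at their own pace and stop on an object; FORCE is the grip in N (left out, the last holds). Time passes only in rows, so rows that do not move let the fingers close. It gives the time, the measured TCP pose, the force, the opening and the grip force at its end, in the units of the state.
- get_obs(): the state, without advancing time (a new reading comes with each control period).
- capture(name): name is "scene" or "top"; returns the picture (384x512x3 uint8, red, green, blue); there is no depth.
- get_calibration(name): a dict with "fx", "fy", "cx", "cy" (pixels), "D" ([k1, k2, p1, p2, k3] as OpenCV has them; the pictures are not rectified), "extrinsics" (4x4, takes a point from world to camera coordinates). Camera axes: x right, y up, looking along -z (the intrinsics and any distortion apply to the point x, -y, -z); pixel columns grow to the right and rows downward; lengths in m; the calibration is good to about 2 mm. A picture is of the moment at which its call begins. get_calibration takes no time and is no camera call.
- job_done(): hands the job in; it is judged then, once.
The state is a dict: "time": time; "joint_pos": joint angles; "joint_velocities": joint speeds; "effort": joint torques, N m; "tcp_pos": TCP position; "eef_rot": TCP orientation; "force": force on the tool from outside, world axes, zero at the start; "wrist_torque": the same for the moment, N m; "width": finger opening in m; "finger_force": force on a finger pad.
Only numpy, scipy, OpenCV 4.12 (cv2) and the standard library are available. Lean on these libraries where they do the work, as an engineer would, in place of code of your own. Each camera call takes 0.05 s, during which the arm holds its last target. There are 200 camera calls.

TASK

Load the feeder: put the green-capped cartridge into the top of the sloping chute so that it slides all the way down to the stop, then let the blue-capped one slide down behind it. A cartridge only runs through when it hangs by its flange on the two rails with its orange rib on the side of the raised orange guide. Leave the grey-capped cartridge and the timer where they are.

Things in the scene. Friction and masses are not known exactly. Their poses are not given: they have to be found in the camera images.
- green: Green-capped test cartridge, 40x44x69 mm, about 45 g, stands upright and loose on the bench. Origin: centre of underside; z up, x along its length. White body 34 (x) x 24 (y) x 32 high; flange 40 (x) x 44 (y), height 32 to 37; orange rib on the flange's +y edge; cap = grip block in the middle, 26 (x) x 14 (y), height 37 to 69 mm.
- blue: Blue-capped test cartridge, otherwise the same as the green one (same origin, axes, sizes).
- grey: Grey-capped, used-up cartridge, otherwise the same; to be left standing where it is.
- green_grip (a point): Middle of the green cap's grip, on the cartridge's axis 58 mm above its underside. Take the cap across its 14 mm (cartridge y) from above; keep fingertips at least 8 mm above the flange (flange top is at 37 mm), because of the rib.
- blue_grip (a point): The same point on the blue cartridge.
- green_rib (a point): Middle of the top of the green cartridge's orange rib, at (0, 17, 43.5) mm in the cartridge's frame. The rib is 40 mm long (x), 6 wide (y = 14 to 20), 6.5 high, and marks which way round the cartridge is.
- blue_rib (a point): The same point on the blue cartridge.
- green_seat (a point): Centre of the underside of the green cartridge's flange, on its axis 32 mm above its underside; level with the rails' top when it hangs on them.
- blue_seat (a point): The same point on the blue cartridge.
- track: The feeder's sloping track, fixed, on a grey base plate 200x96 mm. Origin: on the stop's face at the low end nearest the robot, midway between the rails, level with their top, 45 mm above the bench. x points uphill along the rails (35 degrees), y left when looking uphill, z square to the rails (35 degrees off vertical, leaning downhill, towards the robot's side).
- track_load (a point): Where to set a cartridge's seat point: middle of the open loading bay, track x = 145, y = 0, z = 0 mm, 128 above the bench. Bay: x = 100 to 180 mm, walls 7 mm above the rails' top and 48 apart, end plate 8 high. Slot between rails 28 wide, open below. Set in square to the rails (cartridge axes = track axes) and let go; it slides by itself (friction about 0.2).
- track_gate (a point): Middle of the covered part's entry, track x = 100 mm, z = 0. From here down to x = 0 guides cover the track's edges, with a 24 mm gap between them for the cap: +y guide orange, underside 14 and top 17 mm above the rails' top (room for the rib); -y guide steel, underside 8, top 11 mm (the rib jams there).
- track_first (a point): Where the first cartridge's seat point ends, against the stop: track x = 20 mm.
- track_second (a point): Where the second cartridge's seat point ends, against the first: track x = 60 mm.
- timer: Small off-white timer, 62x66x17 mm, loose on the bench to the right of the feeder; bystander. Origin: centre of its underside.
Things that resemble listed ones, but are neither listed nor needed, are in the scene too. Leave any pink look-alike of the blue alone.

How it is judged:
By the outcome, as a careful person would: the job done as asked, in the order asked, and still so for the second after the job is handed in, with the robot touching nothing.
It also fails if it takes over 58 s, if anything falls off the work surface, if the arm or the gripper's body presses on something with over 40 N, if the wrist force passes 120 N, or if a joint passes its speed limit or range.

## Working session

There is one attempt and no reset: what is moved stays moved. The work goes in short steps, Python scripts to look and compute and a shell command to move; the robot and the scene stay as the last step left them, time stands still between calls to the robot, and variables do not carry over. Pictures are saved under pics/ and viewed, at most 10 in all, crops included, and the job is handed in when it is done.

```bash
mkdir -p pics; ls
python3 - <<'E'
from station import *
import cv2
o=get_obs();print({k:o[k] for k in('time','tcp_pos','eef_rot','width')})
for n in('scene','top'):
    im=capture(n);cv2.imwrite(f'pics/{n}0.png',im[:,:,::-1]);c=get_calibration(n);print(n,c)
E
```

```text
pics
{'time': 0.0, 'tcp_pos': array([ 0.1706096 , -0.65245967,  0.23032759]), 'eef_rot': array([-3.11413914e+00, -4.00491105e-01,  5.89000584e-04]), 'width': 0.08542781692604405}
scene {'fx': 490.4672066432234, 'fy': 490.4672066432234, 'cx': 258.29001509804624, 'cy': 191.57514968132205, 'D': array([0.01731235, 0.        , 0.        , 0.        , 0.        ]), 'extrinsics': array([[ 0.65177119, -0.75833832, -0.01083083, -0.30409114],
       [ 0.34809954,  0.28643332,  0.89262683, -0.22585848],
       [-0.67381082, -0.58555866,  0.45066621, -1.1190241 ],
       [ 0.        ,  0.        ,  0.        ,  1.        ]])}
top {'fx': 414.9056434012503, 'fy': 414.9056434012503, 'cx': 256.1084364403756, 'cy': 190.4813552612565, 'D': array([0.02567678, 0.        , 0.        , 0.        , 0.        ]), 'extrinsics': array([[ 2.06835705e-02, -9.99571455e-01, -2.07146485e-02,
        -2.66324739e-06],
       [ 9.86471836e-01,  1.70336715e-02,  1.63043461e-01,
        -4.86344151e-01],
       [-1.62620743e-01, -2.38067382e-02,  9.86401406e-01,
        -1.35850740e+00],
       [ 0.00000000e+00,  0.00000000e+00,  0.00000000e+00,
         1.00000000e+00]])}
```

View pics/scene0.png

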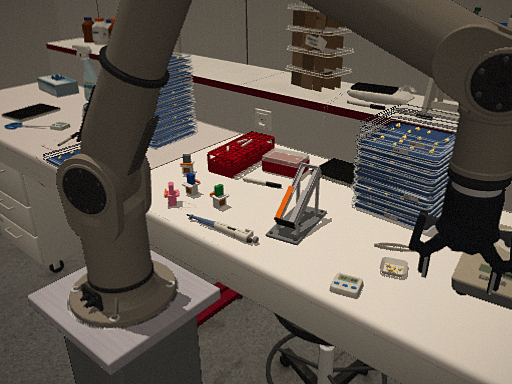

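View pics/top0.png

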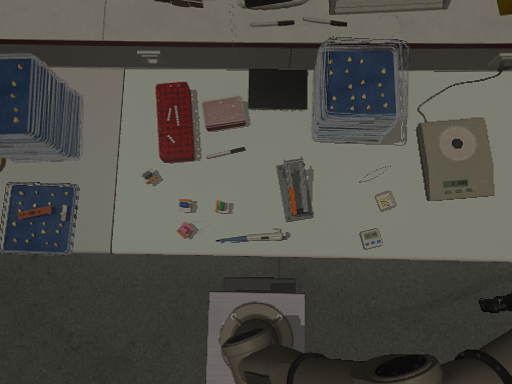

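Top view: green at (223,207), blue (187,206), grey (151,178), pink (187,231), track around (295,190), timer (371,238). Zooming in.

Run:
```python
import cv2,numpy as np
t=cv2.imread('pics/top0.png');s=cv2.imread('pics/scene0.png')
f=lambda im,x,y,w,h,k:cv2.resize(im[y:y+h,x:x+w],None,fx=k,fy=k,interpolation=cv2.INTER_CUBIC)
a=f(t,170,190,70,50,8)[:, :560]; b=f(t,272,150,48,75,8)
cv2.imwrite('pics/z1.png',np.hstack([f(t,170,195,70,28,6),f(s,160,150,62,28,6)])) 
A=f(t,170,190,66,50,6);B=f(s,176,165,66,50,6)
C=f(t,272,150,66,75,6)[:450];D=f(s,262,160,66,85,6)[:450]
C=cv2.resize(f(t,272,150,50,75,4),(400,300)) if 0 else f(t,270,150,66,50,6)
top=np.hstack([A,B]);bot=np.hstack([f(t,262,152,99,75,4),f(s,250,160,99,75,4)])
cv2.imwrite('pics/z1.png',np.vstack([top,bot]))
print(top.shape,bot.shape)
```

```text
(300, 792, 3) (300, 792, 3)
```

View pics/z1.png

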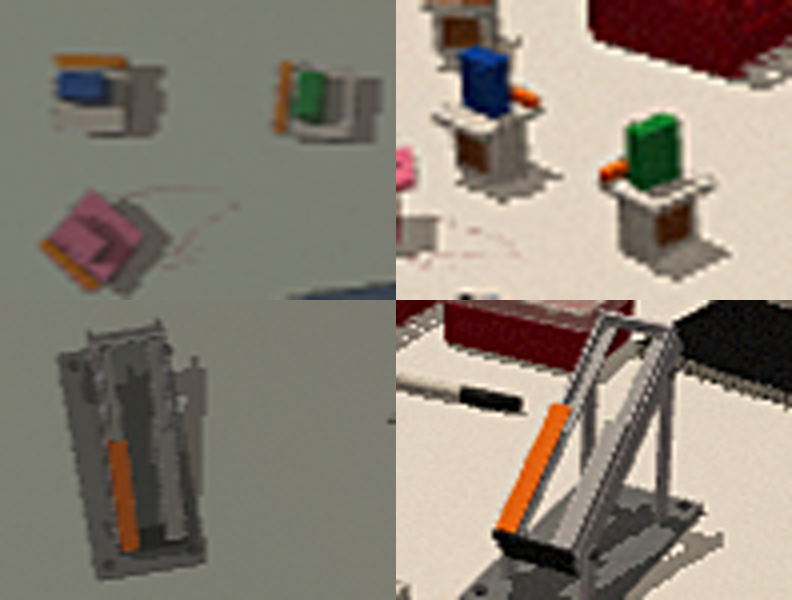

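```bash
cat > h.py <<'E'
from station import *
import cv2,numpy as np
from scipy.optimize import least_squares
from scipy.spatial.transform import Rotation as R
def proj(n,P):
    c=get_calibration(n);E=c['extrinsics'];p=np.atleast_2d(P)@E[:3,:3].T+E[:3,3]
    K=np.array([[c['fx'],0,c['cx']],[0,c['fy'],c['cy']],[0,0,1]])
    return cv2.projectPoints(p*[1,-1,-1],np.zeros(3),np.zeros(3),K,np.array(c['D']))[0][:,0]
def ray(n,uv):
    c=get_calibration(n);E=c['extrinsics']
    K=np.array([[c['fx'],0,c['cx']],[0,c['fy'],c['cy']],[0,0,1]])
    q=cv2.undistortPoints(np.array([[uv]],float),K,np.array(c['D']))[0,0]
    return -E[:3,:3].T@E[:3,3], E[:3,:3].T@np.array([q[0],-q[1],-1])
def onz(n,uv,z):
    o,d=ray(n,uv);return o+d*(z-o[2])/d[2]
def tri(a,b):
    A=[];B=[]
    for n,uv in(('top',a),('scene',b)):
        o,d=ray(n,uv);d=d/np.linalg.norm(d);M=np.eye(3)-np.outer(d,d);A.append(M);B.append(M@o)
    x=np.linalg.lstsq(np.vstack(A),np.hstack(B),rcond=None)[0]
    return x,max(np.linalg.norm(A[i]@x-B[i])*1e3 for i in(0,1))
def mask(im,col):
    h=cv2.cvtColor(im,cv2.COLOR_RGB2HSV);H,S,V=cv2.split(h)
    r={'green':(45,85,110),'blue':(100,125,150),'orange':(5,20,150)}[col]
    return ((H>=r[0])&(H<=r[1])&(S>=r[2])&(V>40)).astype(np.uint8)
def blobs(im,col,box,amin=4):
    x,y,w,h=box;m=mask(im,col)[y:y+h,x:x+w]
    n,_,st,ce=cv2.connectedComponentsWithStats(m)
    return [(st[i,4],ce[i]+[x,y],st[i,:4]+[x,y,0,0]) for i in range(1,n) if st[i,4]>=amin]
E
python3 - <<'E'
from h import *
t=cv2.imread('pics/top0.png')[:,:,::-1].copy();s=cv2.imread('pics/scene0.png')[:,:,::-1].copy()
for n,im,box in(('top',t,(170,190,150,50)),('scene',s,(150,150,180,100))):
    print(n,ray(n,(256,192))[0].round(3))
    for c in('green','blue','orange'):
        for b in blobs(im,c,box):print(n,c,b[0],b[1].round(2),b[2])
f=lambda im,x,y,w,h,W,H:cv2.resize(cv2.convertScaleAbs(im[y:y+h,x:x+w],alpha=1.6),(W,H),interpolation=cv2.INTER_CUBIC)
a=f(t,274,152,48,75,384,600);b=f(s,264,160,52,75,416,600)
for i in range(0,48,5):cv2.putText(a,str(274+i),(i*8,8),0,.3,(255,255,0));a[10:16,i*8+4]=255
for i in range(0,75,5):cv2.putText(a,str(152+i),(362,i*8+8),0,.3,(255,255,0));a[i*8+4,352:360]=255
for i in range(0,52,5):cv2.putText(b,str(264+i),(i*8,8),0,.3,(0,0,255));b[10:16,i*8+4]=255
for i in range(0,75,5):cv2.putText(b,str(160+i),(394,i*8+8),0,.3,(0,0,255));b[i*8+4,384:392]=255
cv2.imwrite('pics/z2.png',np.hstack([a,b])[:,:,::-1])
E
```

```text
top [ 0.259 -0.024  1.419]
top green 26 [221.08 205.08] [219 202   5   7]
top blue 10 [181.  203.6] [180 202   4   4]
top orange 116 [292.76 202.11] [289 190   8  25]
top orange 17 [184.12 199.65] [180 199  11   2]
top orange 16 [216.75 205.69] [216 200   3  12]
top orange 20 [181.25 233.6 ] [177 230   9   8]
scene [-0.477 -0.821  0.703]
scene green 87 [218.52 189.8 ] [215 184   8  13]
scene blue 74 [190.28 178.16] [187 173   8  12]
scene orange 29 [186.1  163.76] [180 163  12   3]
scene orange 28 [186.32 170.  ] [184 168   6   5]
scene orange 12 [197.08 180.92] [195 180   5   3]
scene orange 19 [188.21 190.05] [186 187   5   7]
scene orange 183 [283.94 201.89] [275 186  19  32]
scene orange 13 [165.46 192.23] [165 189   2   7]
scene orange 12 [212.17 192.92] [210 192   5   3]
scene orange 25 [222.04 201.96] [220 199   5   7]
```

View pics/z2.png

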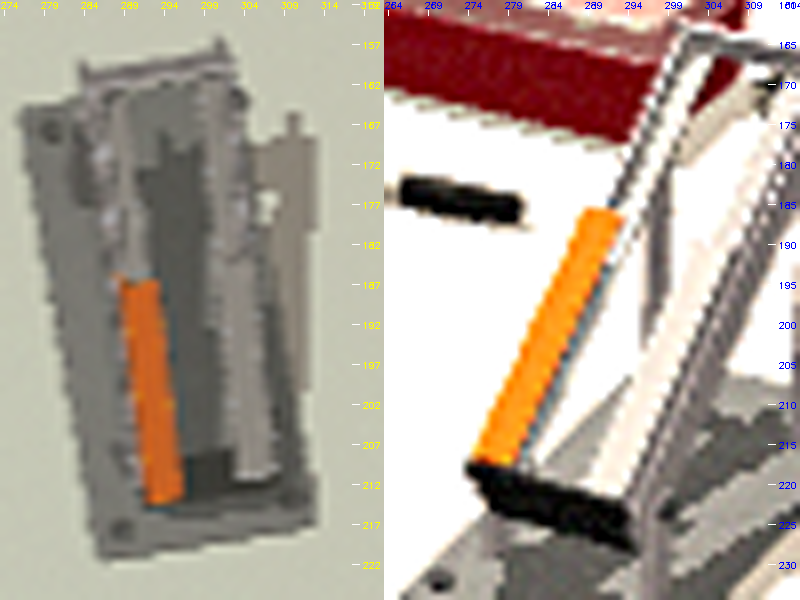

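Top view: orange guide corners in crop at (157,281),(184,498) inner, (120,284),(148,503) outer; steel guide's inner low corner (236,478). Fitting the track pose from these known edges in both views.

```bash
cat >> h.py <<'E'
a=np.radians(35)
def Tr(x,y,yaw): # track->world
    M=R.from_euler('z',yaw).as_matrix()@np.array([[np.cos(a),0,-np.sin(a)],[0,1,0],[np.sin(a),0,np.cos(a)]])
    return M,np.array([x,y,.045])
E
python3 - <<'E'
from h import *
px=lambda X,Y,ox,oy:[ox+(X+.5)/8-.5,oy+(Y+.5)/8-.5]
T=lambda X,Y:px(X,Y,274,152); S=lambda X,Y:px(X-384,Y,264,160)
W='w'
obs=[('top',(100,12,17),T(157,281)),('top',(0,12,17),T(184,498)),('top',(100,W,17),T(120,284)),('top',(0,W,17),T(148,503)),
('top',(0,-12,11),T(236,478)),
('scene',(100,12,14),S(624,216)),('scene',(0,12,14),S(517,466)),('scene',(100,W,17),S(588,208)),('scene',(0,W,17),S(475,456))]
def res(p,v=0):
    M,o=Tr(*p[:3]);r=[]
    for n,q,uv in obs:
        q=np.array([p[3]*1e3 if k==W else k for k in q])/1e3
        r.append(proj(n,M@q+o)[0]-uv)
    return np.array(r) if v else np.ravel(r)
s=least_squares(res,[.45,-.1,.1,.024]);print(s.x,np.degrees(s.x[2]));print(res(s.x,1).round(2))
M,o=Tr(*s.x[:3]);print('load',M@[.145,0,0]+o)
t=(228.,0)
for k,q in dict(plateL=(180,24,8),plateR=(180,-24,8),stI=(100,-12,11)).items():
    u=proj('top',M@(np.array(q)/1e3)+o)[0];print(k,(u-[274,152])*8+3.5)
# cartridges
for c,tp,sc in(('green',(221.08,205.08),(218.52,189.8)),('blue',None,(190.28,178.16))):
    if tp is not None: print(c,'tri',tri(tp,sc))
    print(c,'scene@.054',onz('scene',sc,.054))
print('rib g top',onz('top',(216.75,205.69),.043),'b',onz('top',(184.12,199.65),.043),'gcap',onz('top',(221.08,205.08),.066))
# blue cap hsv
im=cv2.imread('pics/top0.png');h=cv2.cvtColor(im,cv2.COLOR_BGR2HSV)
print(h[200:209,177:194,0]);print(h[200:209,177:194,1])
E
```

```text
[ 0.4194779  -0.13566797  0.1973652   0.02583646] 11.308192699330682
[[-0.19  0.01]
 [ 0.01  0.05]
 [ 0.16  0.41]
 [ 0.37  0.17]
 [ 0.36  0.4 ]
 [ 0.31 -0.44]
 [-0.25 -0.14]
 [-0.03 -1.06]
 [ 0.06 -0.65]]
load [ 0.53594908 -0.11237741  0.12816858]
plateL [97.3100551  93.75262807]
plateR [218.47238722  72.01831155]
stI [212.13456792 264.24622915]
green tri (array([0.43265598, 0.12525198, 0.05010511]), np.float64(0.8535624788271094))
green scene@.054 [0.42658636 0.12016239 0.054     ]
blue scene@.054 [0.42831301 0.2454802  0.054     ]
rib g top [0.4318677  0.13988826 0.043     ] b [0.4503508  0.25042972 0.043     ] gcap [0.43125392 0.12294166 0.066     ]
[[ 41  25  18  17  15  15  15  15  15  15  16  15  13  13  18  38  40]
 [ 38  38  28  15  16  16  17  16  17  21  18  18  15  14  15  16  20]
 [ 38  35 104 108 111 110 109 108 108 108 135  18  18  19  20  21  18]
 [ 38  38 108 110 110 109 110 110 110 110 109  30  18  18  18  20  20]
 [ 38  30 108 111 109 109 110 109 110 110 111  90  20  20  21  19  19]
 [ 38  33 107 109 109 110 110 109 110 111 113 105  23  21  22  22  18]
 [ 38  33  30 108 114 112 111 112 112 112 113 110  23  19  18  19  20]
 [ 38  35  24  17  18  20 105 108 113 100 103  30  18  21  21  22  21]
 [ 38  33  23  20  19  17  18  18  19  18  18  19  20  18  21  18  20]]
[[ 22  39 124 221 215 210 214 213 212 212 212 215 214 204  50  21  24]
 [ 24  22  26  51  60  57  54  57  44  27  31  42  83 104  69  33  36]
 [ 24  24  37 155 150 154 139 117 116 117   5  35  33  34  32  38  35]
 [ 22  27  43 156 150 148 148 150 150 145 100   9  37  37  36  37  34]
 [ 24  25  26 155 146 146 146 148 141 139  94   5  20  29  36  35  32]
 [ 24  27  53 165 152 150 150 148 150 141  85   9  27  32  41  36  34]
 [ 24  25  18  22  62 102 111 109 109  88  53  14  27  36  37  35  35]
 [ 24  24  30  39  32   9  16  24  19  28  32   8  37  35  38  33  37]
 [ 22  23  30  36  38  38  39  39  41  39  39  37  35  36  39  36  35]]
```

```bash
cat >> h.py <<'E'
def toolR(M,s):return R.from_matrix(np.column_stack([-s*M[:,0],s*M[:,1],-M[:,2]]))
def rel(p,Rt):
    o=get_obs();R0=R.from_rotvec(o['eef_rot']);rv=(R0.inv()*Rt).as_rotvec()
    d=(np.array(p)-o['tcp_pos'])*100
    print('t',round(o['time'],2),'rot',rv.round(3),'slide before',R0.inv().apply(d).round(2),'after',Rt.inv().apply(d).round(2),'j',o['joint_pos'].round(2),'w',round(o['width'],4),'F',o['force'].round(1))
yaw=lambda deg:R.from_euler('z',deg,degrees=True).as_matrix()
E
python3 - <<'E'
from h import *
t=cv2.imread('pics/top0.png')[:,:,::-1].copy()
m=mask(t,'orange')
for x,y,w,h in((212,196,10,18),(176,196,18,6)):
    ys,xs=np.nonzero(m[y:y+h,x:x+w]);P=np.array([onz('top',(u+x,v+y),.043)[:2] for u,v in zip(xs,ys)]);v=np.linalg.svd(P-P.mean(0))[2][0];print(P.mean(0),np.degrees(np.arctan2(v[1],v[0])))
h=cv2.cvtColor(t,cv2.COLOR_RGB2HSV)[198:212,176:192];q=(abs(h[...,0].astype(int)-110)<8)&(h[...,1]>75);ys,xs=np.nonzero(q)
print('bluecap',xs.mean()+176,ys.mean()+198,onz('top',(xs.mean()+176,ys.mean()+198),.063))
rel([.42,-.42,.23],toolR(yaw(-5),-1))
E
```

```text
[0.43189159 0.13988715] 175.42819304246657
[0.45036102 0.25043948] -92.7963670863116
bluecap 183.47222222222223 203.88888888888889 [0.43338918 0.24788936 0.063     ]
t 0.1 rot [-0.002  0.     0.343] slide before [ 30.01 -16.19   0.07] after [ 22.82 -25.34   0.04] j [ 1.21  0.48  0.02  1.56 -0.01  1.11 -0.08] w 0.0851 F [ 0.1 -0.3  0.4]
```

```bash
python3 -m inch '[{"rotation":[0,0,0.17],"slide":[0,0,0],"fingers":4.5},{"rotation":[0,0,0.17],"slide":[0,0,0],"fingers":4.5},{"rotation":[0,0,0],"slide":[3.2,-3.6,0],"fingers":4.5},{"rotation":[0,0,0],"slide":[3.2,-3.6,0],"fingers":4.5},{"rotation":[0,0,0],"slide":[3.2,-3.6,0],"fingers":4.5},{"rotation":[0,0,0],"slide":[3.2,-3.6,0],"fingers":4.5},{"rotation":[0,0,0],"slide":[3.2,-3.6,0],"fingers":4.5},{"rotation":[0,0,0],"slide":[3.2,-3.6,0],"fingers":4.5},{"rotation":[0,0,0],"slide":[3.2,-3.6,0],"fingers":4.5},{"rotation":[0,0,0],"slide":[0,0,0],"fingers":4.5}]' 40
python3 - <<'E'
from h import *
rel([.4305,.123,.20],toolR(yaw(-5),-1))
E
```

```text
time: 1.35
tcp_pos: [0.419, -0.4165, 0.2309]
eef_rot: [-3.137, 0.119, -0.002]
force: [0.1, -0.3, 0.1]
width: 0.045
finger_force: 0.0
t 1.35 rot [-0.002 -0.001  0.011] slide before [ -2.96 -53.87   3.22] after [ -3.56 -53.84   3.09] j [ 0.69  0.34 -0.02  1.76  0.01  1.04 -0.97] w 0.045 F [ 0.1 -0.3  0.1]
```

```bash
python3 -m inch '[{"rotation":[0,0,0.01],"slide":[-0.3,-6,0],"fingers":4.5},{"rotation":[0,0,0],"slide":[-0.3,-6,0],"fingers":4.5},{"rotation":[0,0,0],"slide":[-0.4,-6,0],"fingers":4.5},{"rotation":[0,0,0],"slide":[-0.4,-6,0],"fingers":4.5},{"rotation":[0,0,0],"slide":[-0.4,-6,0],"fingers":4.5},{"rotation":[0,0,0],"slide":[-0.4,-6,0],"fingers":4.5},{"rotation":[0,0,0],"slide":[-0.4,-6,0.5],"fingers":4.5},{"rotation":[0,0,0],"slide":[-0.4,-6,1],"fingers":4.5},{"rotation":[0,0,0],"slide":[-0.5,-5.8,1.6],"fingers":4.5},{"rotation":[0,0,0],"slide":[0,0,0],"fingers":4.5}]'
python3 - <<'E'
from h import *
rel([.4305,.123,.10],toolR(yaw(-5),-1))
E
```

```text
time: 2.6
tcp_pos: [0.4294, 0.1218, 0.1995]
eef_rot: [-3.137, 0.137, 0.003]
force: [-0.5, -1.5, -0.7]
width: 0.0449
finger_force: 0.0
t 2.6 rot [-0.001  0.002  0.   ] slide before [ 0.12 -0.12  9.95] after [ 0.1  -0.13  9.95] j [-0.01  0.17 -0.44  2.09  0.09  0.9  -2.16] w 0.0449 F [-0.5 -1.5 -0.7]
```

```bash
python3 -m inch '[{"rotation":[0,0,0],"slide":[0.1,-0.1,5],"fingers":4.5},{"rotation":[0,0,0],"slide":[0,0,5],"fingers":4.5},{"rotation":[0,0,0],"slide":[0,0,3.5],"fingers":4.5},{"rotation":[0,0,0],"slide":[0,0,1.7],"fingers":4.5},{"rotation":[0,0,0],"slide":[0,0,0],"fingers":4.5},{"rotation":[0,0,0],"slide":[0,0,0],"fingers":2.5},{"rotation":[0,0,0],"slide":[0,0,0],"fingers":2.0},{"rotation":[0,0,0],"slide":[0,0,0],"fingers":1.0},{"rotation":[0,0,0],"slide":[0,0,0],"fingers":1.0},{"rotation":[0,0,0],"slide":[0,0,0],"fingers":1.0}]' 40
python3 - <<'E'
from h import *
rel([.4305,.123,.10],toolR(yaw(-5),-1))
im=[capture('top'),capture('scene')]
f=lambda im,x,y,w,h:cv2.resize(im[y:y+h,x:x+w],(400,400),interpolation=cv2.INTER_CUBIC)
cv2.imwrite('pics/g1.png',np.hstack([f(im[0],190,175,60,60),f(im[1],185,155,60,60)])[:,:,::-1])
E
```

```text
time: 3.85
tcp_pos: [0.4319, 0.1191, 0.0489]
eef_rot: [-3.138, 0.148, -0.002]
force: [-1.0, 0.3, 6.2]
width: 0.0129
finger_force: 43.1
t 3.85 rot [-0.    -0.001 -0.007] slide before [-0.17 -0.38 -5.11] after [-0.17 -0.38 -5.11] j [-0.1   0.42 -0.37  2.21  0.28  0.56 -2.34] w 0.0129 F [-1.   0.3  6.2]
```

View pics/g1.png

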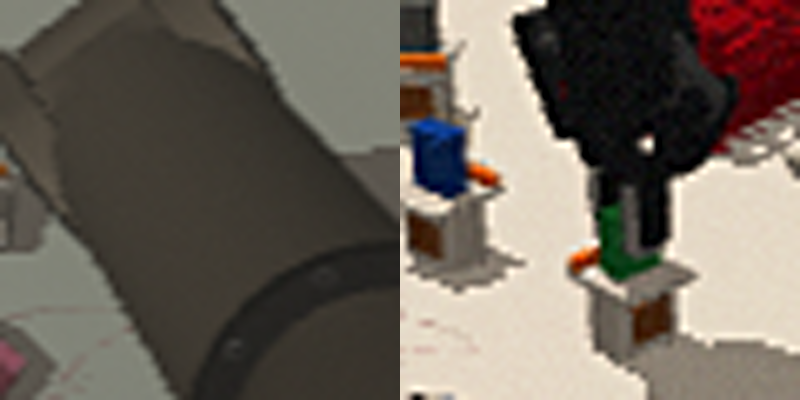

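Green is held across its cap at (625,240) in the crop, still upright, with its rib on the left; lifting.

```bash
python3 -m inch '[{"rotation":[0,0,0],"slide":[0,0,-1],"fingers":1.0},{"rotation":[0,0,0],"slide":[0,0,-4],"fingers":1.0},{"rotation":[0,0,0],"slide":[0,0,-5],"fingers":1.0},{"rotation":[0,0,0],"slide":[0,0,-5],"fingers":1.0},{"rotation":[0,0,0],"slide":[0,0,-5],"fingers":1.0},{"rotation":[0,0,0],"slide":[0,0,0],"fingers":1.0}]'
cat >> h.py <<'E'
TK=(.4195,-.1357,.1974)
def trk(q,s):
    M,o=Tr(*TK);rel(M@(np.array(q)/1e3)+o,toolR(M,s))
E
python3 - <<'E'
from h import *
trk((145,0,120),-1)
E
```

```text
time: 4.7
tcp_pos: [0.4335, 0.1201, 0.2525]
eef_rot: [-3.136, 0.148, -0.012]
force: [-0.5, 0.3, -0.8]
width: 0.013
finger_force: 42.2
t 4.7 rot [ 0.088  0.598 -0.283] slide before [ 5.77 24.17  2.58] after [-2.64 24.8   1.33] j [ 0.03  0.1  -0.46  2.02  0.06  1.02 -2.13] w 0.013 F [-0.5  0.3 -0.8]
```

```bash
python3 -m inch '[{"rotation":[0,0,0],"slide":[1.1,4.8,-1],"fingers":1.0},{"rotation":[0,0,0],"slide":[1.1,4.8,0],"fingers":1.0},{"rotation":[0,0,0],"slide":[1.1,4.8,0],"fingers":1.0},{"rotation":[0,0,0],"slide":[1.2,4.8,0],"fingers":1.0},{"rotation":[0,0,0],"slide":[1.2,4.8,0],"fingers":1.0},{"rotation":[0.022,0.15,-0.071],"slide":[0,0,0],"fingers":1.0},{"rotation":[0.022,0.15,-0.071],"slide":[0,0,0],"fingers":1.0},{"rotation":[0.022,0.15,-0.071],"slide":[0,0,0],"fingers":1.0},{"rotation":[0.022,0.15,-0.071],"slide":[0,0,0],"fingers":1.0},{"rotation":[0,0,0],"slide":[0,0,0],"fingers":1.0}]'
python3 - <<'E'
from h import *
trk((145,0,90),-1)
E
```

```text
time: 5.95
tcp_pos: [0.4636, -0.1206, 0.2555]
eef_rot: [-2.959, -0.243, -0.791]
force: [-0.3, 0.6, -0.4]
width: 0.0133
finger_force: 42.2
t 5.95 rot [-0.008  0.086 -0.036] slide before [-0.85  0.7   5.69] after [-1.36  0.61  5.6 ] j [ 0.45 -0.06 -0.15  2.29 -0.55  0.51 -0.68] w 0.0133 F [-0.3  0.6 -0.4]
```

```bash
python3 -m inch '[{"rotation":[-0.008,0.086,-0.036],"slide":[0,0,0],"fingers":1.0},{"rotation":[0,0,0],"slide":[-0.6,0.3,2.8],"fingers":1.0},{"rotation":[0,0,0],"slide":[-0.7,0.3,2.8],"fingers":1.0},{"rotation":[0,0,0],"slide":[0,0,0],"fingers":1.0}]'
python3 - <<'E'
from h import *
trk((145,0,60),-1)
im=[capture('top'),capture('scene')]
f=lambda im,x,y,w,h:cv2.resize(cv2.convertScaleAbs(im[y:y+h,x:x+w],alpha=1.3),(400,480),interpolation=cv2.INTER_CUBIC)
cv2.imwrite('pics/g2.png',np.hstack([f(im[0],262,140,75,90),f(im[1],255,135,75,90)])[:,:,::-1])
E
```

```text
time: 6.45
tcp_pos: [0.4885, -0.1208, 0.2024]
eef_rot: [-2.924, -0.293, -0.922]
force: [-0.5, 1.2, -1.0]
width: 0.0132
finger_force: 42.2
t 6.45 rot [-0.003 -0.     0.002] slide before [-0.31  0.12  2.84] after [-0.31  0.11  2.84] j [ 0.4   0.06 -0.11  2.37 -1.04  0.32 -0.13] w 0.0132 F [-0.5  1.2 -1. ]
```

View pics/g2.png

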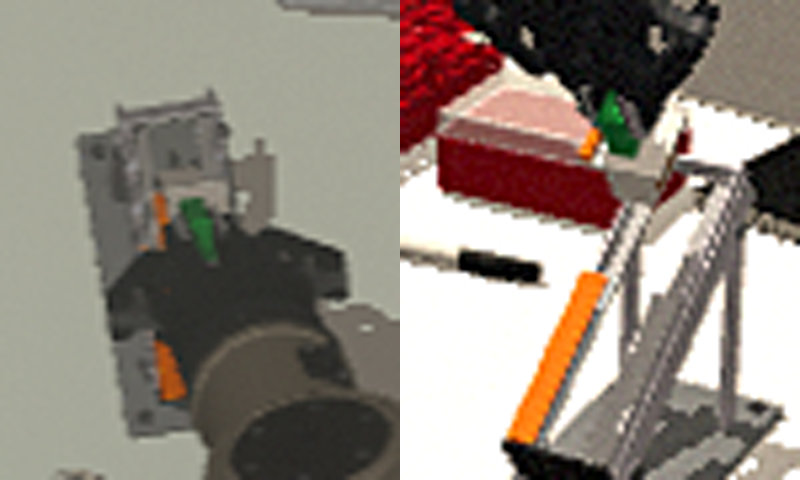

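The cartridge hangs square over the bay with its rib (crop left, ~(162,215)) on the orange guide's side. Check lateral offset via the rib against prediction.

Run:
```python
from h import *
o=get_obs();M=R.from_rotvec(o['eef_rot']).as_matrix();C=np.column_stack([M[:,0],-M[:,1],-M[:,2]])
pt=lambda q:o['tcp_pos']+C@((np.array(q)-[0,0,49])/1e3)
Mt,ot=Tr(*TK);print('tcp in track',(Mt.T@(o['tcp_pos']-ot)*1e3).round(1))
for n,box in(('top',(285,165,12,30)),('scene',(285,150,12,20))):
    im=capture(n);m=mask(im,'orange');x,y,w,h=box
    print(n);[print(y+i,np.nonzero(r)[0]+x) for i,r in enumerate(m[y:y+h,x:x+w]) if r.any()]
    for q in((20,20,43.5),(-20,20,43.5),(20,14,43.5),(-20,14,43.5),(20,20,37),(-20,20,37)):print(q,proj(n,pt(q)).round(2))
```

```text
tcp in track [149.6   0.2  90. ]
top
176 [291 292]
177 [291 292]
178 [292]
179 [292 293]
180 [292 293]
181 [292 293]
182 [292]
(20, 20, 43.5) [[291.25 175.71]]
(-20, 20, 43.5) [[292.87 187.73]]
(20, 14, 43.5) [[293.24 175.35]]
(-20, 14, 43.5) [[294.83 187.37]]
(20, 20, 37) [[290.9  174.85]]
(-20, 20, 37) [[292.51 186.82]]
scene
159 [291 292]
160 [290 291 292]
161 [290 291 292]
162 [289 290 291]
163 [289 290]
164 [290 291]
(20, 20, 43.5) [[294.57 150.12]]
(-20, 20, 43.5) [[289.03 162.41]]
(20, 14, 43.5) [[296.61 150.51]]
(-20, 14, 43.5) [[291.09 162.83]]
(20, 20, 37) [[295.13 151.51]]
(-20, 20, 37) [[289.62 163.76]]
```

```bash
python3 -m inch '[{"rotation":[0,0,0],"slide":[-0.1,0.05,2],"fingers":1.0},{"rotation":[0,0,0],"slide":[-0.1,0,2],"fingers":1.0},{"rotation":[0,0,0],"slide":[0,0,1],"fingers":1.0},{"rotation":[0,0,0],"slide":[0,0,0],"fingers":1.0}]'
python3 - <<'E'
from h import *
trk((147,-.4,19),-1)
E
```

```text
time: 7.15
tcp_pos: [0.5158, -0.1176, 0.1629]
eef_rot: [-2.925, -0.293, -0.931]
force: [-0.6, 0.3, 0.1]
width: 0.0131
finger_force: 42.2
t 7.15 rot [ 0.001 -0.005  0.003] slide before [-0.09 -0.08  2.14] after [-0.08 -0.08  2.14] j [ 0.52  0.19 -0.28  2.35 -1.36  0.21  0.19] w 0.0131 F [-0.6  0.3  0.1]
```

```bash
python3 -m inch '[{"rotation":[0,0,0],"slide":[0,-0.05,0.5],"fingers":1.0},{"rotation":[0,0,0],"slide":[0,0,0.5],"fingers":1.0},{"rotation":[0,0,0],"slide":[0,0,0],"fingers":1.0}]'
python3 - <<'E'
from h import *
trk((147,-.4,19),-1)
E
```

```text
time: 7.52
tcp_pos: [0.5211, -0.1164, 0.1555]
eef_rot: [-2.925, -0.294, -0.928]
force: [1.4, -1.2, 0.0]
width: 0.0131
finger_force: 42.2
t 7.53 rot [-0.    -0.003  0.003] slide before [-0.12 -0.06  1.22] after [-0.11 -0.06  1.22] j [ 0.64  0.22 -0.42  2.34 -1.37  0.17  0.2 ] w 0.0131 F [ 1.4 -1.2  0. ]
```

```bash
python3 -m inch '[{"rotation":[0,0,0],"slide":[-0.05,-0.05,0.4],"fingers":1.0},{"rotation":[0,0,0],"slide":[0,0,0],"fingers":1.0}]'
python3 - <<'E'
from h import *
trk((147,-.4,19),-1)
E
```

```text
time: 7.78
tcp_pos: [0.5231, -0.1161, 0.1534]
eef_rot: [-2.925, -0.296, -0.923]
force: [0.2, -1.1, -0.0]
width: 0.0132
finger_force: 42.2
t 7.78 rot [-0.002 -0.     0.003] slide before [-0.15 -0.07  0.93] after [-0.15 -0.07  0.93] j [ 0.63  0.23 -0.4   2.34 -1.37  0.17  0.2 ] w 0.0132 F [ 0.2 -1.1 -0. ]
```

```bash
python3 -m inch '[{"rotation":[0,0,0],"slide":[0,-0.05,0.4],"fingers":1.0},{"rotation":[0,0,0],"slide":[0,0,0.2],"fingers":1.0},{"rotation":[0,0,0],"slide":[0,0,0],"fingers":1.0}]'
python3 - <<'E'
from h import *
trk((147,-.4,19),-1)
E
```

```text
time: 8.15
tcp_pos: [0.5264, -0.1156, 0.1506]
eef_rot: [-2.925, -0.297, -0.917]
force: [-0.1, -0.5, -0.8]
width: 0.0131
finger_force: 42.2
t 8.15 rot [-0.005  0.003  0.004] slide before [-0.27 -0.08  0.51] after [-0.27 -0.08  0.51] j [ 0.61  0.24 -0.39  2.33 -1.37  0.17  0.2 ] w 0.0131 F [-0.1 -0.5 -0.8]
```

```bash
python3 -m inch '[{"rotation":[0,0,0],"slide":[0.1,-0.1,0.2],"fingers":1.0},{"rotation":[0,0,0],"slide":[0,0,0.2],"fingers":1.0},{"rotation":[0,0,0],"slide":[0,0,0],"fingers":1.0}]'
python3 - <<'E'
from h import *
trk((147,-.4,18),-1)
E
```

```text
time: 8.52
tcp_pos: [0.5295, -0.1149, 0.1494]
eef_rot: [-2.925, -0.297, -0.914]
force: [1.0, -0.2, -0.8]
width: 0.0131
finger_force: 42.2
t 8.53 rot [-0.005  0.005  0.003] slide before [-0.46 -0.08  0.34] after [-0.46 -0.08  0.33] j [ 0.59  0.24 -0.37  2.33 -1.37  0.17  0.2 ] w 0.0131 F [ 1.  -0.2 -0.8]
```

```bash
python3 -m inch '[{"rotation":[0,0,0],"slide":[0,-0.05,0.2],"fingers":1.0},{"rotation":[0,0,0],"slide":[0,0,0.2],"fingers":1.0},{"rotation":[0,0,0],"slide":[0,0,0],"fingers":1.0}]'
python3 - <<'E'
from h import *
trk((147,-.4,18),-1)
im=[capture('top'),capture('scene')]
f=lambda im,x,y,w,h:cv2.resize(cv2.convertScaleAbs(im[y:y+h,x:x+w],alpha=1.3),(400,480),interpolation=cv2.INTER_CUBIC)
cv2.imwrite('pics/g3.png',np.hstack([f(im[0],270,145,50,60),f(im[1],270,145,50,60)])[:,:,::-1])
E
```

```text
time: 8.9
tcp_pos: [0.5317, -0.1145, 0.1476]
eef_rot: [-2.925, -0.298, -0.911]
force: [0.3, -0.7, -0.2]
width: 0.0129
finger_force: 42.2
t 8.9 rot [-0.007  0.007  0.003] slide before [-0.54 -0.08  0.06] after [-0.54 -0.08  0.06] j [ 0.58  0.25 -0.36  2.32 -1.37  0.17  0.2 ] w 0.0129 F [ 0.3 -0.7 -0.2]
```

View pics/g3.png

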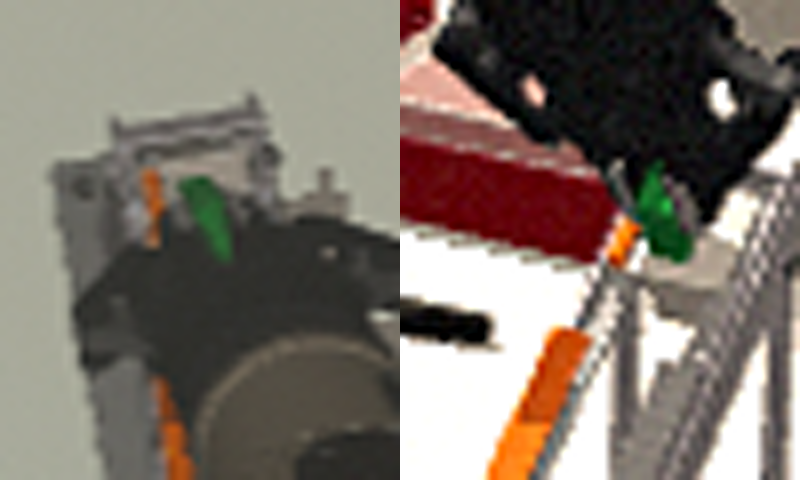

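The flange sits between the bay walls, rib (~(150,205) in the left crop) on the orange side, no contact forces. Release.

```bash
python3 -m inch '[{"rotation":[0,0,0],"slide":[0,0,0.12],"fingers":1.0},{"rotation":[0,0,0],"slide":[0,0,0],"fingers":1.0},{"rotation":[0,0,0],"slide":[0,0,0],"fingers":3.5},{"rotation":[0,0,0],"slide":[0,0,0],"fingers":3.5},{"rotation":[0,0,0],"slide":[0,0,0],"fingers":3.5},{"rotation":[0,0,0],"slide":[0,0,0],"fingers":3.5},{"rotation":[0,0,0],"slide":[0,0,-1],"fingers":3.5},{"rotation":[0,0,0],"slide":[0,0,-3],"fingers":3.5},{"rotation":[0,0,0],"slide":[0,0,-4],"fingers":3.5},{"rotation":[0,0,0],"slide":[0,0,-4],"fingers":3.5}]'
python3 - <<'E'
from h import *
trk((147,-.4,18),-1)
im=[capture('top'),capture('scene')]
f=lambda im,x,y,w,h:cv2.resize(cv2.convertScaleAbs(im[y:y+h,x:x+w],alpha=1.3),(400,480),interpolation=cv2.INTER_CUBIC)
cv2.imwrite('pics/g4.png',np.hstack([f(im[0],262,145,65,78),f(im[1],260,155,60,72)])[:,:,::-1])
Mt,ot=Tr(*TK)
for n,i in(('top',im[0]),('scene',im[1])):
    print(n,[(b[0],b[1].round(1)) for b in blobs(i,'green',(260,150,70,80))],'expect',proj(n,Mt@[.02,0,.03]+ot))
E
```

```text
time: 10.25
tcp_pos: [0.4647, -0.1285, 0.2466]
eef_rot: [-2.925, -0.298, -0.908]
force: [1.1, -0.4, 1.0]
width: 0.0351
finger_force: 0.0
t 10.25 rot [-0.008  0.008  0.004] slide before [-0.51 -0.05 12.1 ] after [-0.62 -0.14 12.09] j [ 0.43 -0.05 -0.09  2.34 -0.79  0.44 -0.37] w 0.0351 F [ 1.1 -0.4  1. ]
top [] expect [[300.22095773 209.76501371]]
scene [(np.int32(88), array([285.8, 211.4]))] expect [[285.3719133  209.39406637]]
```

View pics/g4.png

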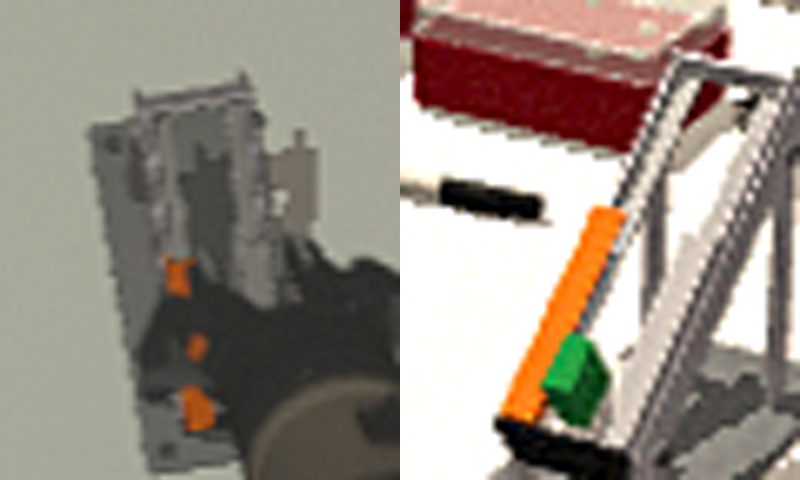

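Green has slid down to the stop (crop (575,380)) with the rib under the orange guide. The last joint's range makes a direct blue transfer the wrong way round tight, so I'll set blue down turned and regrasp it as green was.

Run:
```python
from h import *
rel([.4334,.2495,.22],toolR(yaw(-92.8),1))
```

```text
t 10.35 rot [ 0.4   -0.516 -1.276] slide before [  2.   -37.81   4.98] after [37.73 -5.07  2.92] j [ 0.43 -0.06 -0.09  2.34 -0.79  0.44 -0.36] w 0.0352 F [ 0.3 -0.1  0.1]
```

```bash
python3 -m inch '[{"rotation":[0.0444,-0.0573,-0.1418],"slide":[0,0,-0.3],"fingers":4.5},{"rotation":[0.0444,-0.0573,-0.1418],"slide":[0,0,0],"fingers":4.5},{"rotation":[0.0444,-0.0573,-0.1418],"slide":[0,0,0],"fingers":4.5},{"rotation":[0.0444,-0.0573,-0.1418],"slide":[0,0,0],"fingers":4.5},{"rotation":[0.0444,-0.0573,-0.1418],"slide":[0,0,0],"fingers":4.5},{"rotation":[0.0444,-0.0573,-0.1418],"slide":[0,0,0],"fingers":4.5},{"rotation":[0.0444,-0.0573,-0.1418],"slide":[0,0,0],"fingers":4.5},{"rotation":[0.0444,-0.0573,-0.1418],"slide":[0,0,0],"fingers":4.5},{"rotation":[0.0444,-0.0573,-0.1418],"slide":[0,0,0],"fingers":4.5},{"rotation":[0,0,0],"slide":[5,-0.7,0],"fingers":4.5}]'
python3 -m inch '[{"rotation":[0,0,0],"slide":[5,-0.7,0],"fingers":4.5},{"rotation":[0,0,0],"slide":[5,-0.7,0],"fingers":4.5},{"rotation":[0,0,0],"slide":[5,-0.7,0],"fingers":4.5},{"rotation":[0,0,0],"slide":[5,-0.7,0],"fingers":4.5},{"rotation":[0,0,0],"slide":[5,-0.7,1],"fingers":4.5},{"rotation":[0,0,0],"slide":[5,-0.7,2],"fingers":4.5},{"rotation":[0,0,0],"slide":[2.7,0,0],"fingers":4.5},{"rotation":[0,0,0],"slide":[0,0,0],"fingers":4.5}]'
python3 - <<'E'
from h import *
rel([.4334,.2495,.16],toolR(yaw(-92.8),1))
E
```

```text
time: 11.6
tcp_pos: [0.4605, -0.0791, 0.2475]
eef_rot: [-2.27, -2.163, 0.002]
force: [0.9, 1.7, -0.1]
width: 0.0447
finger_force: 0.0
time: 12.6
tcp_pos: [0.4316, 0.253, 0.2186]
eef_rot: [-2.261, -2.168, 0.003]
force: [-0.6, -0.5, -0.8]
width: 0.045
finger_force: 0.0
t 12.6 rot [-0.007 -0.005  0.007] slide before [-0.37  0.24  5.86] after [-0.34  0.2   5.86] j [-0.23  0.24 -0.48  1.95  0.13  0.98 -0.81] w 0.045 F [-0.6 -0.5 -0.8]
```

```bash
python3 -m inch '[{"rotation":[-0.007,-0.005,0.007],"slide":[-0.35,0.2,5],"fingers":4.5},{"rotation":[0,0,0],"slide":[0,0,5],"fingers":4.5},{"rotation":[0,0,0],"slide":[0,0,3.6],"fingers":4.5},{"rotation":[0,0,0],"slide":[0,0,0],"fingers":4.5}]'
python3 - <<'E'
from h import *
rel([.4334,.2495,.047],toolR(yaw(-92.8),1))
im=[capture('top'),capture('scene')]
for n,i in zip(('top','scene'),im):
    print(n,[(b[0],b[1].round(1)) for b in blobs(i,'blue',(170,165,35,45))])
E
```

```text
time: 13.1
tcp_pos: [0.4327, 0.2442, 0.0812]
eef_rot: [2.28, 2.159, -0.01]
force: [-1.3, 0.2, 0.6]
width: 0.0454
finger_force: 0.0
t 13.1 rot [-0.003  0.006 -0.006] slide before [0.55 0.05 3.42] after [0.53 0.04 3.42] j [-0.29  0.43 -0.42  2.07  0.28  0.69 -0.95] w 0.0454 F [-1.3  0.2  0.6]
top []
scene [(np.int32(74), array([190.3, 178.2]))]
```

```bash
python3 -m inch '[{"rotation":[0,0,0],"slide":[0.55,0.05,1],"fingers":4.5},{"rotation":[0,0,0],"slide":[0.1,0,1.5],"fingers":4.5},{"rotation":[0,0,0],"slide":[0,0,0.9],"fingers":4.5},{"rotation":[0,0,0],"slide":[0,0,0],"fingers":3},{"rotation":[0,0,0],"slide":[0,0,0],"fingers":2},{"rotation":[0,0,0],"slide":[0,0,0],"fingers":1},{"rotation":[0,0,0],"slide":[0,0,0],"fingers":1},{"rotation":[0,0,0],"slide":[0,0,0],"fingers":1}]' 40
python3 - <<'E'
from h import *
rel([.4334,.2495,.047],toolR(yaw(-92.8),1))
E
python3 -m inch '[{"rotation":[0,0,0],"slide":[0,0,-1],"fingers":1},{"rotation":[0,0,0],"slide":[0,0,-4],"fingers":1},{"rotation":[0,0,0],"slide":[0,0,-5],"fingers":1},{"rotation":[0,0,0],"slide":[0,0,0],"fingers":1}]'
python3 - <<'E'
from h import *
rel([.47,.08,.147],toolR(yaw(11.3),1))
im=capture('scene');print([(b[0],b[1].round(1)) for b in blobs(im,'blue',(160,130,60,80))],proj('scene',get_obs()['tcp_pos']))
E
```

```text
time: 14.2
tcp_pos: [0.4356, 0.2527, 0.0498]
eef_rot: [2.278, 2.158, 0.0]
force: [-0.4, 0.3, 1.2]
width: 0.013
finger_force: 41.7
t 14.2 rot [ 0.003  0.002 -0.005] slide before [-0.33 -0.2   0.28] after [-0.33 -0.2   0.28] j [-0.33  0.49 -0.4   2.08  0.32  0.63 -1.  ] w 0.013 F [-0.4  0.3  1.2]
time: 14.7
tcp_pos: [0.4375, 0.2548, 0.1539]
eef_rot: [2.277, 2.157, 0.013]
force: [0.4, -0.4, -1.6]
width: 0.0134
finger_force: 41.7
t 14.7 rot [ 0.009  0.007 -1.822] slide before [-17.28   4.19   0.69] after [  0.24 -17.78   0.69] j [-0.26  0.33 -0.47  2.01  0.21  0.84 -0.9 ] w 0.0134 F [ 0.4 -0.4 -1.6]
[(np.int32(11), array([174. , 138.9])), (np.int32(58), array([189.4, 146.9]))] [[188.05869199 147.49702944]]
```

```bash
python3 -m inch '[{"rotation":[0,0,0],"slide":[-4.3,1.05,0],"fingers":1},{"rotation":[0,0,0],"slide":[-4.3,1.05,0],"fingers":1},{"rotation":[0,0,0],"slide":[-4.3,1.05,0],"fingers":1},{"rotation":[0,0,0],"slide":[-4.3,1.05,0],"fingers":1},{"rotation":[0,0,-0.166],"slide":[0,0,0],"fingers":1},{"rotation":[0,0,-0.166],"slide":[0,0,0],"fingers":1},{"rotation":[0,0,-0.166],"slide":[0,0,0],"fingers":1},{"rotation":[0,0,-0.166],"slide":[0,0,0],"fingers":1},{"rotation":[0,0,-0.166],"slide":[0,0,0],"fingers":1},{"rotation":[0,0,-0.166],"slide":[0,0,0],"fingers":1}]'
python3 -m inch '[{"rotation":[0,0,-0.166],"slide":[0,0,0],"fingers":1},{"rotation":[0,0,-0.166],"slide":[0,0,0],"fingers":1},{"rotation":[0,0,-0.166],"slide":[0,0,0],"fingers":1},{"rotation":[0,0,-0.166],"slide":[0,0,0],"fingers":1},{"rotation":[0,0,-0.162],"slide":[0,0,0],"fingers":1},{"rotation":[0,0,0],"slide":[0,0,0],"fingers":1}]'
python3 - <<'E'
from h import *
rel([.47,.08,.051],toolR(yaw(11.3),1))
E
```

```text
time: 16.0
tcp_pos: [0.4668, 0.0787, 0.1489]
eef_rot: [0.963, 2.99, -0.004]
force: [0.4, 0.1, 0.2]
width: 0.0131
finger_force: 41.6
time: 16.75
tcp_pos: [0.467, 0.0786, 0.1491]
eef_rot: [0.307, -3.126, 0.003]
force: [0.9, -1.0, -0.2]
width: 0.0128
finger_force: 41.6
t 16.75 rot [-0.002 -0.    -0.002] slide before [-0.33  0.1   9.81] after [-0.33  0.07  9.81] j [ 0.35  0.35 -0.76  2.06  0.32  0.85  1.17] w 0.0128 F [ 0.9 -1.  -0.2]
```

```bash
python3 -m inch '[{"rotation":[0,0,0],"slide":[0,0,4],"fingers":1},{"rotation":[0,0,0],"slide":[0,0,4],"fingers":1},{"rotation":[0,0,0],"slide":[0,0,1.3],"fingers":1},{"rotation":[0,0,0],"slide":[0,0,0],"fingers":1}]'
python3 - <<'E'
from h import *
rel([.47,.08,.050],toolR(yaw(11.3),1))
E
```

```text
time: 17.25
tcp_pos: [0.4676, 0.0789, 0.0567]
eef_rot: [-0.307, 3.126, -0.004]
force: [0.2, 0.3, 0.5]
width: 0.0128
finger_force: 41.6
t 17.25 rot [-0.002  0.    -0.001] slide before [-0.26  0.06  0.67] after [-0.26  0.06  0.67] j [ 0.24  0.49 -0.66  2.13  0.49  0.67  1.02] w 0.0128 F [0.2 0.3 0.5]
```

```bash
python3 -m inch '[{"rotation":[0,0,0],"slide":[0,0,0.5],"fingers":1},{"rotation":[0,0,0],"slide":[0,0,0.2],"fingers":1},{"rotation":[0,0,0],"slide":[0,0,0],"fingers":1},{"rotation":[0,0,0],"slide":[0,0,0],"fingers":2.5},{"rotation":[0,0,0],"slide":[0,0,0],"fingers":4.5},{"rotation":[0,0,0],"slide":[0,0,0],"fingers":4.5},{"rotation":[0,0,0],"slide":[0,0,-1],"fingers":4.5},{"rotation":[0,0,0],"slide":[0,0,-3],"fingers":4.5},{"rotation":[0,0,0],"slide":[0,0,-3],"fingers":4.5}]'
python3 - <<'E'
from h import *
rel([.4675,.0795,.047],toolR(yaw(11.3),-1))
i=capture('scene');print([(b[0],b[1].round(1)) for b in blobs(i,'blue',(200,150,60,60))],proj('scene',[.4675,.0795,.054]))
E
```

```text
time: 18.38
tcp_pos: [0.4678, 0.0791, 0.1214]
eef_rot: [-0.31, 3.125, -0.004]
force: [1.4, -0.6, -0.2]
width: 0.0449
finger_force: 0.0
t 18.38 rot [-2.000e-03 -4.000e-03 -3.141e+00] slide before [0.03 0.06 7.44] after [-0.02 -0.05  7.44] j [ 0.32  0.39 -0.74  2.09  0.37  0.79  1.12] w 0.0449 F [ 1.4 -0.6 -0.2]
[(np.int32(70), array([238.4, 189. ]))] [[237.99340212 188.93071604]]
```

```bash
python3 -m inch '[{"rotation":[0,0,0.165],"slide":[0,0,0],"fingers":4.5},{"rotation":[0,0,0.165],"slide":[0,0,0],"fingers":4.5},{"rotation":[0,0,0.165],"slide":[0,0,0],"fingers":4.5},{"rotation":[0,0,0.165],"slide":[0,0,0],"fingers":4.5},{"rotation":[0,0,0.165],"slide":[0,0,0],"fingers":4.5},{"rotation":[0,0,0.165],"slide":[0,0,0],"fingers":4.5},{"rotation":[0,0,0.165],"slide":[0,0,0],"fingers":4.5},{"rotation":[0,0,0.165],"slide":[0,0,0],"fingers":4.5},{"rotation":[0,0,0.165],"slide":[0,0,0],"fingers":4.5},{"rotation":[0,0,0.165],"slide":[0,0,0],"fingers":4.5}]'
python3 -m inch '[{"rotation":[0,0,0.165],"slide":[0,0,0],"fingers":4.5},{"rotation":[0,0,0.165],"slide":[0,0,0],"fingers":4.5},{"rotation":[0,0,0.165],"slide":[0,0,0],"fingers":4.5},{"rotation":[0,0,0.165],"slide":[0,0,0],"fingers":4.5},{"rotation":[0,0,0.165],"slide":[0,0,0],"fingers":4.5},{"rotation":[0,0,0.165],"slide":[0,0,0],"fingers":4.5},{"rotation":[0,0,0.165],"slide":[0,0,0],"fingers":4.5},{"rotation":[0,0,0.165],"slide":[0,0,0],"fingers":4.5},{"rotation":[0,0,0.17],"slide":[0,0,0],"fingers":4.5},{"rotation":[0,0,0],"slide":[0,0,0],"fingers":4.5}]'
python3 - <<'E'
from h import *
rel([.4675,.0795,.047],toolR(yaw(11.3),-1))
E
```

```text
time: 19.68
tcp_pos: [0.468, 0.0791, 0.1206]
eef_rot: [2.091, 2.341, 0.001]
force: [0.4, 0.5, -0.6]
width: 0.0448
finger_force: 0.0
time: 20.92
tcp_pos: [0.468, 0.0792, 0.1205]
eef_rot: [3.124, 0.314, 0.004]
force: [-0.1, 0.6, 0.1]
width: 0.0455
finger_force: 0.0
t 20.93 rot [ 0.002 -0.002  0.003] slide before [-0.06 -0.05  7.35] after [-0.04 -0.04  7.35] j [-0.24  0.3  -0.07  2.12  0.04  0.72 -1.71] w 0.0455 F [-0.1  0.6  0.1]
```

```bash
python3 -m inch '[{"rotation":[0,0,0],"slide":[0,0,3],"fingers":4.5},{"rotation":[0,0,0],"slide":[0,0,3],"fingers":4.5},{"rotation":[0,0,0],"slide":[0,0,1.3],"fingers":4.5},{"rotation":[0,0,0],"slide":[0,0,0],"fingers":4.5},{"rotation":[0,0,0],"slide":[0,0,0],"fingers":3},{"rotation":[0,0,0],"slide":[0,0,0],"fingers":2},{"rotation":[0,0,0],"slide":[0,0,0],"fingers":1},{"rotation":[0,0,0],"slide":[0,0,0],"fingers":1},{"rotation":[0,0,0],"slide":[0,0,0],"fingers":1}]' 40
python3 - <<'E'
from h import *
rel([.4675,.0795,.047],toolR(yaw(11.3),-1))
E
python3 -m inch '[{"rotation":[0,0,0],"slide":[0,0,-1],"fingers":1},{"rotation":[0,0,0],"slide":[0,0,-5],"fingers":1},{"rotation":[0,0,0],"slide":[0,0,-5],"fingers":1},{"rotation":[0,0,0],"slide":[0,0,-5],"fingers":1},{"rotation":[0,0,0],"slide":[0,0,-5],"fingers":1},{"rotation":[0,0,0],"slide":[0,0,0],"fingers":1}]'
python3 - <<'E'
from h import *
trk((150,0,110),-1)
E
```

```text
time: 22.05
tcp_pos: [0.4687, 0.0789, 0.048]
eef_rot: [3.124, 0.311, 0.005]
force: [-0.8, -0.7, 6.6]
width: 0.0129
finger_force: 40.1
t 22.05 rot [ 0.003 -0.003  0.002] slide before [-0.11 -0.09  0.1 ] after [-0.11 -0.09  0.1 ] j [-0.25  0.43 -0.06  2.16  0.06  0.54 -1.73] w 0.0129 F [-0.8 -0.7  6.6]
time: 22.8
tcp_pos: [0.4698, 0.0799, 0.2616]
eef_rot: [3.125, 0.311, 0.017]
force: [0.7, 0.9, -0.9]
width: 0.0132
finger_force: 39.3
t 22.8 rot [0.002 0.601 0.002] slide before [-3.25 20.14  4.06] after [-4.93 20.15  1.49] j [-0.23  0.11 -0.07  1.98  0.01  1.04 -1.69] w 0.0132 F [ 0.7  0.9 -0.9]
```

```bash
python3 -m inch '[{"rotation":[0,0,0],"slide":[-0.8,5,0],"fingers":1},{"rotation":[0,0,0],"slide":[-0.8,5,0],"fingers":1},{"rotation":[0,0,0],"slide":[-0.8,5,0],"fingers":1},{"rotation":[0,0,0],"slide":[-0.8,5,0],"fingers":1},{"rotation":[0,0.12,0],"slide":[0,0,0],"fingers":1},{"rotation":[0,0.12,0],"slide":[0,0,0],"fingers":1},{"rotation":[0,0.12,0],"slide":[0,0,0],"fingers":1},{"rotation":[0,0.12,0],"slide":[0,0,0],"fingers":1},{"rotation":[0,0.12,0],"slide":[0,0,0],"fingers":1},{"rotation":[0,0,0],"slide":[0,0,0],"fingers":1}]'
python3 - <<'E'
from h import *
trk((150,-.4,60),-1)
E
```

```text
time: 24.05
tcp_pos: [0.4729, -0.1226, 0.2554]
eef_rot: [-2.936, -0.29, -0.896]
force: [0.2, -0.3, 0.3]
width: 0.0126
finger_force: 39.4
t 24.05 rot [-0.001  0.018 -0.001] slide before [-1.42  0.28  8.11] after [-1.57  0.27  8.08] j [ 0.1  -0.08  0.2   2.34 -0.65  0.43 -0.54] w 0.0126 F [ 0.2 -0.3  0.3]
```

```bash
python3 -m inch '[{"rotation":[0,0.018,0],"slide":[-0.8,0.1,2],"fingers":1},{"rotation":[0,0,0],"slide":[-0.7,0.1,2],"fingers":1},{"rotation":[0,0,0],"slide":[0,0.05,2],"fingers":1},{"rotation":[0,0,0],"slide":[0,0,1.5],"fingers":1},{"rotation":[0,0,0],"slide":[0,0,0],"fingers":1}]'
python3 - <<'E'
from h import *
trk((150,-.8,17),-1)
E
```

```text
time: 24.68
tcp_pos: [0.5071, -0.118, 0.1867]
eef_rot: [-2.924, -0.296, -0.924]
force: [-0.1, 0.1, -1.3]
width: 0.0134
finger_force: 39.4
t 24.68 rot [-0.003 -0.001  0.004] slide before [-0.46  0.11  4.78] after [-0.45  0.1   4.78] j [ 0.06  0.11  0.24  2.37 -1.24  0.31  0.05] w 0.0134 F [-0.1  0.1 -1.3]
```

```bash
python3 -m inch '[{"rotation":[0,0,0],"slide":[-0.4,0.1,1.2],"fingers":1},{"rotation":[0,0,0],"slide":[0,0,1],"fingers":1},{"rotation":[0,0,0],"slide":[0,0,0],"fingers":1}]'
python3 - <<'E'
from h import *
trk((150,-.8,17),-1)
E
```

```text
time: 25.05
tcp_pos: [0.5147, -0.1194, 0.169]
eef_rot: [-2.925, -0.293, -0.927]
force: [-0.2, -0.0, 0.4]
width: 0.0132
finger_force: 39.4
t 25.05 rot [ 0.    -0.003  0.002] slide before [-0.02 -0.19  2.92] after [-0.01 -0.19  2.92] j [ 0.31  0.16 -0.04  2.36 -1.36  0.26  0.17] w 0.0132 F [-0.2 -0.   0.4]
```

```bash
python3 -m inch '[{"rotation":[0,0,0],"slide":[0.1,-0.15,0.6],"fingers":1},{"rotation":[0,0,0],"slide":[0.1,0,0.6],"fingers":1},{"rotation":[0,0,0],"slide":[0,0,0],"fingers":1}]'
python3 - <<'E'
from h import *
trk((150,-.8,17),-1)
E
```

```text
time: 25.42
tcp_pos: [0.5227, -0.1162, 0.1602]
eef_rot: [-2.926, -0.294, -0.927]
force: [-0.9, 0.1, -0.1]
width: 0.0129
finger_force: 39.4
t 25.43 rot [ 0.001 -0.003  0.003] slide before [-0.22 -0.03  1.71] after [-0.21 -0.03  1.71] j [ 0.53  0.2  -0.3   2.34 -1.35  0.2   0.18] w 0.0129 F [-0.9  0.1 -0.1]
```

```bash
python3 -m inch '[{"rotation":[0,0,0],"slide":[0,-0.05,0.6],"fingers":1},{"rotation":[0,0,0],"slide":[0,0,0.4],"fingers":1},{"rotation":[0,0,0],"slide":[0,0,0],"fingers":1}]'
python3 - <<'E'
from h import *
trk((150,-.8,17),-1)
E
```

```text
time: 25.8
tcp_pos: [0.5284, -0.1149, 0.1536]
eef_rot: [-2.926, -0.296, -0.923]
force: [0.0, -0.7, -0.8]
width: 0.0131
finger_force: 39.4
t 25.8 rot [-0.001 -0.     0.004] slide before [-0.31 -0.02  0.84] after [-0.31 -0.02  0.84] j [ 0.59  0.23 -0.37  2.33 -1.37  0.17  0.19] w 0.0131 F [ 0.  -0.7 -0.8]
```

```bash
python3 -m inch '[{"rotation":[0,0,0],"slide":[-0.1,-0.05,0.4],"fingers":1},{"rotation":[0,0,0],"slide":[0,0,0.3],"fingers":1},{"rotation":[0,0,0],"slide":[0,0,0],"fingers":1}]'
python3 - <<'E'
from h import *
trk((150,-.8,17),-1)
E
```

```text
time: 26.18
tcp_pos: [0.5317, -0.1148, 0.15]
eef_rot: [-2.926, -0.297, -0.916]
force: [-0.1, 0.6, -0.5]
width: 0.0129
finger_force: 39.4
t 26.18 rot [-0.004  0.004  0.004] slide before [-0.37 -0.07  0.36] after [-0.37 -0.07  0.36] j [ 0.58  0.24 -0.36  2.32 -1.37  0.17  0.19] w 0.0129 F [-0.1  0.6 -0.5]
```

```bash
python3 -m inch '[{"rotation":[0,0,0],"slide":[0,-0.08,0.25],"fingers":1},{"rotation":[0,0,0],"slide":[0,0,0.15],"fingers":1},{"rotation":[0,0,0],"slide":[0,0,0],"fingers":1}]'
python3 - <<'E'
from h import *
trk((150,-.8,17),-1)
im=[capture('top'),capture('scene')]
f=lambda im,x,y,w,h:cv2.resize(cv2.convertScaleAbs(im[y:y+h,x:x+w],alpha=1.3),(400,480),interpolation=cv2.INTER_CUBIC)
cv2.imwrite('pics/b3.png',np.hstack([f(im[0],270,145,50,60),f(im[1],265,145,58,70)])[:,:,::-1])
E
```

```text
time: 26.55
tcp_pos: [0.5338, -0.1143, 0.1483]
eef_rot: [-2.926, -0.297, -0.912]
force: [-0.5, -1.0, -0.9]
width: 0.0134
finger_force: 39.4
t 26.55 rot [-0.005  0.006  0.003] slide before [-0.45 -0.06  0.1 ] after [-0.45 -0.06  0.09] j [ 0.56  0.25 -0.35  2.32 -1.37  0.17  0.19] w 0.0134 F [-0.5 -1.  -0.9]
```

View pics/b3.png

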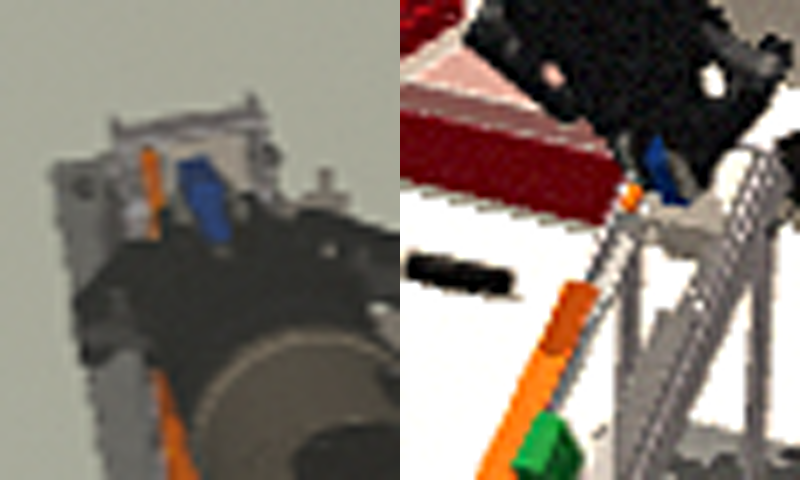

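Blue hangs in the bay with the rib on the orange side but sits close to the end plate (rib end at crop (150,150)); shift it a bit downhill before release.

```bash
python3 -m inch '[{"rotation":[0,0,0],"slide":[-0.3,-0.03,0],"fingers":1},{"rotation":[0,0,0],"slide":[-0.2,0,0],"fingers":1},{"rotation":[0,0,0],"slide":[0,0,0],"fingers":1}]'
python3 - <<'E'
from h import *
trk((150,-.8,17),-1)
M,o=Tr(*TK)
i=capture('top');m=mask(i,'orange')[155:176,284:294];r=np.nonzero(m.any(1))[0]+155;print(r[0],np.nonzero(m[r[0]-155])[0]+284)
for x in(160,165,170,175,180):print(x,proj('top',M@[x/1e3,.017,.012]+o).round(1))
E
```

```text
time: 27.02
tcp_pos: [0.5297, -0.1156, 0.147]
eef_rot: [-2.926, -0.297, -0.909]
force: [-0.5, -0.8, -0.1]
width: 0.0129
finger_force: 39.4
t 27.02 rot [-0.006  0.008  0.003] slide before [-0.02 -0.11  0.23] after [-0.02 -0.11  0.23] j [ 0.58  0.25 -0.37  2.33 -1.37  0.17  0.2 ] w 0.0129 F [-0.5 -0.8 -0.1]
165 [288 289]
160 [[288.9 169.2]]
165 [[288.7 167.7]]
170 [[288.5 166.3]]
175 [[288.3 164.8]]
180 [[288.1 163.3]]
```

```bash
python3 -m inch '[{"rotation":[0,0,0],"slide":[-0.1,-0.1,0.25],"fingers":1.0},{"rotation":[0,0,0],"slide":[0,0,0.1],"fingers":1.0},{"rotation":[0,0,0],"slide":[0,0,0],"fingers":1.0}]'
python3 - <<'E'
from h import *
trk((150,-.8,17),-1)
E
```

```text
time: 27.45
tcp_pos: [0.5311, -0.1148, 0.1453]
eef_rot: [-2.925, -0.299, -0.905]
force: [0.0, -0.2, -0.3]
width: 0.0133
finger_force: 39.4
t 27.45 rot [-0.008  0.011  0.004] slide before [-0.05 -0.06  0.  ] after [-0.05 -0.06  0.  ] j [ 0.57  0.25 -0.36  2.32 -1.37  0.17  0.2 ] w 0.0133 F [ 0.  -0.2 -0.3]
```

```bash
python3 -m inch '[{"rotation":[0,0,0],"slide":[0,0,0],"fingers":3.5},{"rotation":[0,0,0],"slide":[0,0,0],"fingers":3.5},{"rotation":[0,0,0],"slide":[0,0,0],"fingers":3.5},{"rotation":[0,0,0],"slide":[0,0,0],"fingers":3.5},{"rotation":[0,0,0],"slide":[0,0,-1],"fingers":3.5},{"rotation":[0,0,0],"slide":[0,0,-3],"fingers":3.5},{"rotation":[0,0,0],"slide":[0,0,-4],"fingers":3.5},{"rotation":[0,0,0],"slide":[0,0,-4],"fingers":3.5},{"rotation":[0,0,0],"slide":[0,0,-3],"fingers":3.5},{"rotation":[0,0,0],"slide":[0,0,0],"fingers":3.5}]'
python3 - <<'E'
from h import *
im=[capture('top'),capture('scene')]
f=lambda im,x,y,w,h,W,H:cv2.resize(cv2.convertScaleAbs(im[y:y+h,x:x+w],alpha=1.3),(W,H),interpolation=cv2.INTER_CUBIC)
cv2.imwrite('pics/b4.png',np.hstack([f(im[0],110,130,290,130,0,0) if 0 else f(im[1],150,140,240,160,480,480),f(im[1],265,160,52,80,312,480)])[:,:,::-1])
M,o=Tr(*TK)
for c,x in(('green',.02),('blue',.06)):print(c,[(b[0],b[1].round(1)) for b in blobs(im[1],c,(260,150,70,80))],'expect',proj('scene',M@[x,0,.028]+o))
print(get_obs()['force'])
E
```

```text
time: 28.7
tcp_pos: [0.4483, -0.1334, 0.2711]
eef_rot: [-2.926, -0.298, -0.911]
force: [0.4, -0.5, 0.4]
width: 0.0351
finger_force: 0.0
green [(np.int32(89), array([285.5, 211.4]))] expect [[285.55890869 209.75519806]]
blue [(np.int32(80), array([291.5, 198.9]))] expect [[291.20409376 196.92017226]]
[ 0.36472878 -0.11181467  0.31532521]
```

View pics/b4.png

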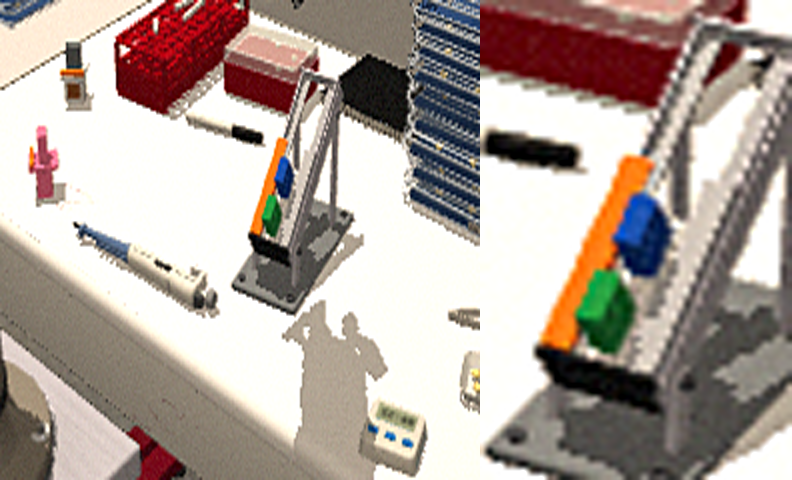

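The picture shows green at the stop (crop (605,310)) with blue directly behind it (640,235). Grey, pink and the timer have not moved, and the gripper is clear.

```bash
python3 -c "from station import job_done;print(job_done())"
```

```text
the job is handed in; nothing more can be done
None
```

The feeder is loaded and the job handed in at about 29 s: green is against the stop, blue is directly behind it, and the grey cartridge and timer were not touched.

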